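# Gauge a sprayed sample stem in the ring gauge

## Task

Wake, zero and start the coating gauge: on its console press the large round key, then the small round key, then the long bar key, one at a time, each fully down and let up again. Then take the sample stem with the tall square handle out of the rack and lower it through the gauge's hole without it ever touching the gauge, until its collar hangs about 15 mm above the gauge's top face. Finish while still holding it there in the gripper, still, upright and centred in the hole, and leave the other stems, bottles, tape and jar where they stand.

Things in the scene. Friction and masses are not known exactly. Their poses are not given: they have to be found in the camera images.
- console: grey keypad box 120 (x) x 215 (y) x 60 mm high, fixed, upright; origin at the centre of its underside; x and y along its sides, z up. Three keys on its top
- key_large (a joint): the large round key, 38 mm across; all three keys are the same pale plastic, stand in a row along the console's y at 64 mm pitch, in any order. Value = how far it is pressed in m: 0 up, 0.006 fully down; it springs back (about 1.5 N to start, 5 N fully down)
- key_large_top (a point): centre of the top face of this key when looking from above (moves down with it), 78 mm above the table when up, 13 mm above its 52 x 56 mm black bezel; axes as the console's
- key_small (a joint): the small round key, 20 mm across; all three keys are the same pale plastic, stand in a row along the console's y at 64 mm pitch, in any order. Value = how far it is pressed in m: 0 up, 0.006 fully down; it springs back (about 1.5 N to start, 5 N fully down)
- key_small_top (a point): centre of the top face of this key when looking from above (moves down with it), 78 mm above the table when up, 13 mm above its 52 x 56 mm black bezel; axes as the console's
- key_bar (a joint): the long bar key, 48 mm along the console's x by 18 mm along its y; all three keys are the same pale plastic, stand in a row along the console's y at 64 mm pitch, in any order. Value = how far it is pressed in m: 0 up, 0.006 fully down; it springs back (about 1.5 N to start, 5 N fully down)
- key_bar_top (a point): centre of the top face of this key when looking from above (moves down with it), 78 mm above the table when up, 13 mm above its 52 x 56 mm black bezel; axes as the console's
- gauge: ring gauge, fixed: an 80 x 80 x 30 mm aluminium head held 80 mm above the table (top face at 110 mm) with a vertical through bore 28 mm in diameter, open air below it down to a base plate 14 mm thick; a grey housing with a small blank screen (up to 107 mm high) stands on its +x side, from 45 to 120 mm from the bore. Origin on the table under the bore's axis, z up
- gauge_mouth (a point): centre of the bore's mouth, in the head's top face, 110 mm above the table; z up along the bore
- rack: black rack, fixed, 230 (x) x 60 (y) mm, top face 100 mm above the table, three 16 mm holes in a row along its x at -80, 0 and +80 mm, a stem hanging by its collar in each (which stem is in which hole varies). Gauge and rack may stand either on the left and the right or the other way round. Origin at the centre of its underside
- stem_square: the sample stem to be measured, upright in the rack: 12 mm painted rod 90 mm long under a 34 mm collar 6 mm thick; square aluminium handle 22 x 22 mm, 54 mm tall, 0.11 to 0.23 kg. Origin at the rod's tip (10 mm above the table in the rack), z up: collar z = 90 to 96 mm, handle 96 to 150 mm, flats across x and y. Its x starts within 0.3 rad of the rack's x
- stem_square_tip (a point): centre of that stem's lower tip, axes as the stem's
- stem_square_collar (a point): point on that stem's axis in the underside of its collar, 90 mm above the tip; axes as the stem's
- stem_round: another stem, to be left alone, in the rack: 12 mm painted rod 90 mm long under a 34 mm collar 6 mm thick; round handle 16 mm across, 30 mm tall. Origin at the lower tip
- stem_ball: another stem, to be left alone, in the rack: 12 mm painted rod 90 mm long under a 34 mm collar 6 mm thick; ball knob 26 mm across, its top 38 mm above the collar's underside. Origin at the lower tip
- bottle_tall: bystander, loose, to be left alone; origin at the centre of its underside: grey squeeze bottle with a nozzle, 58 mm across, 193 mm high
- bottle_ochre: bystander, loose, to be left alone; origin at the centre of its underside: ochre squeeze bottle with a nozzle, 52 mm across, 163 mm high
- bottle_small: bystander, loose, to be left alone; origin at the centre of its underside: small white squeeze bottle with a nozzle, 42 mm across, 128 mm high
- tape: bystander, loose, to be left alone; origin at the centre of its underside: roll of masking tape lying flat, 90 mm across, 24 mm high
- jar: bystander, loose, to be left alone; origin at the centre of its underside: small glass jar, 52 mm across, 55 mm high
There are look-alikes about, which are no part of the job. Leave any green look-alike of the stem_square alone.

How it is judged:
By the outcome, as a careful person would: the job done as asked, in the order asked, and still so for the second after the job is handed in, while the arm keeps its last pose, push and grip.
It also fails if it takes over 64 s, if anything falls off the work surface, if the arm or the gripper's body presses on something with over 40 N, if the wrist force passes 120 N, or if a joint passes its speed limit or range.

## Robot

A 6-joint arm with a two-finger parallel gripper is mounted at the origin on the work surface. World frame = base frame: x ahead of the robot, y to its left, z up, the work surface at z = 0. Lengths are in mm, angles in rad, forces in N, time in s.
With the tool pointing down it reaches from about 275 to 825 mm from the base axis. Payload 5.2 kg.
Tool frame: the origin (TCP) lies at the very end of the fingers, on their centre line; the grasp point (between the pads) lies 19 mm behind it; z points along the fingers, y is the direction in which the jaws open and shut (so a half turn about z gives the same grasp; the last joint's range is limited). The gripper opens to 93 mm and grips with 3 to 60 N. Pads are 15 mm wide; open, the fingers measure 128 mm over their backs; the gripper's body (75 mm by 188 mm) begins 65 mm behind the grasp point.
Start: joints at [1.03, 0.259, 1.535, -0, 1.348, -0.203], TCP at [182.255, 518.93, 218.653] pointing down, gripper open.
Joint ranges: [-3.14, 3.14], [-0.91, 2.08], [0.19, 2.58], [-1.22, 4.36], [0.22, 2.71], [-3.12, 3.12]. Speed limits (rad/s): [2.57, 2.57, 3.14, 3.14, 3.14, 3.14].

## Interface

Orientations are given as [roll, pitch, yaw] about the fixed x, y, z axes, in that order (R = Rz(yaw) Ry(pitch) Rx(roll)).
In Python, from bench import robot gives the robot as it stands. The module is installed in compiled form; this text tells all that it offers. Calls block until the motion is done:
- robot.move_ptp(position, orientation): joint-space move of the TCP to a pose.
- robot.move_linear(position, ori=None, speed=150, f_stop=None): straight line of the TCP; ori=None keeps the orientation; speed is the mean speed in mm/s. With f_stop (N) it stops when the force on the tool has changed by that much, and returns True; else False.
- robot.move_j(angles): joint-space move.
- robot.move_gripper(opening): opening from 0.0 (shut) to 1.0 (fully open); the grip force is fixed at half the most; returns when the fingers have stopped.
- robot.sleep(seconds).
- robot.inverse_kinematics(position, orientation): joint angles nearest the present ones, or None.
- robot.get_image(name): name is "scene" or "top"; returns a dict with "img" (420x560x3 uint8, blue, green, red), "fovy" (degrees; the focal length in pixels is half the picture's height over the tangent of half this angle, whatever the lens; pixels are square), "cx", "cy" (the principal point, pixels), "eye" and "orientation" of the camera in the world. Camera axes: x right, y down, z forward; pixel columns grow to the right and rows downward; lengths in mm; the calibration is good to about 2 mm. A picture is of the moment at which its call begins. There is no depth.
A pose or a line that the arm cannot do raises robot.MotionError and nothing moves.
- robot.hand_in(): hands the job in, once; it reports no verdict.
Readings, each from a call of its own:
- robot.current_t(): time.
- robot.current_qpos(): joint angles.
- robot.current_joint_vel(): joint speeds.
- robot.current_joint_efforts(): joint torques, N m.
- robot.current_tcp_pos(): TCP position.
- robot.current_eef_rot(): TCP orientation.
- robot.current_contact_force(): force on the tool from outside, world axes, zero at the start.
- robot.current_ft_torque(): the same for the moment, N m.
- robot.current_gripper_width(): opening from 0.0 (shut) to 1.0 (fully open).
Only numpy, scipy, OpenCV 4.12 (cv2) and the standard library are available. Lean on these libraries where they do the work, as an engineer would, in place of code of your own. Each camera call takes 0.05 s, during which the arm holds its last target.

## Working session

There is one attempt and no reset: what is moved stays moved. The work goes in short steps, each a Python script; the robot and the scene stay as the last script left them, time stands still between calls to the robot, and variables do not carry over. Pictures are saved under pics/ and viewed, and the job is handed in when it is done.

```bash
mkdir -p pics; cat > h.py <<'E'
import numpy as np, cv2
from scipy.spatial.transform import Rotation as R
from bench import robot
def cam(name):
    d=robot.get_image(name); return d
def Rc(d):
    o=np.array(d["orientation"],float)
    return o if o.shape==(3,3) else R.from_euler('xyz',o).as_matrix()
def f(d): return d["img"].shape[0]/2/np.tan(np.radians(d["fovy"])/2)
def onplane(d,uv,z):
    F=f(d); r=Rc(d)@np.array([(uv[0]-d["cx"])/F,(uv[1]-d["cy"])/F,1]); e=np.array(d["eye"],float)
    return e+r*(z-e[2])/r[2]
def proj(d,p):
    q=Rc(d).T@(np.array(p,float)-np.array(d["eye"],float)); F=f(d)
    return np.array([d["cx"]+F*q[0]/q[2],d["cy"]+F*q[1]/q[2]])
E
python3 - <<'E'
from h import *
for n in("scene","top"):
    d=cam(n); cv2.imwrite(f"pics/{n}0.png",d["img"]); print({k:v for k,v in d.items() if k!="img"})
print(robot.current_t(),robot.current_tcp_pos(),robot.current_eef_rot())
E
```

```text
{'fovy': 57.207203116013396, 'cx': 277.55404458266355, 'cy': 207.62029148350598, 'eye': array([877.93634681, 372.50622606, 727.05273396]), 'orientation': array([-2.52909946, -0.00625824,  2.46423763])}
{'fovy': 55.32194193317547, 'cx': 278.3225124174877, 'cy': 212.98856387709213, 'eye': array([423.17453553, -18.52062486, 898.55947993]), 'orientation': array([-2.93137536e+00,  2.19648597e-03, -1.39574702e+00])}
0.1 [182.02626933 518.49398787 217.91755026] [-3.14002891e+00 -3.19212148e-04  2.80374505e+00]
```

View pics/scene0.png

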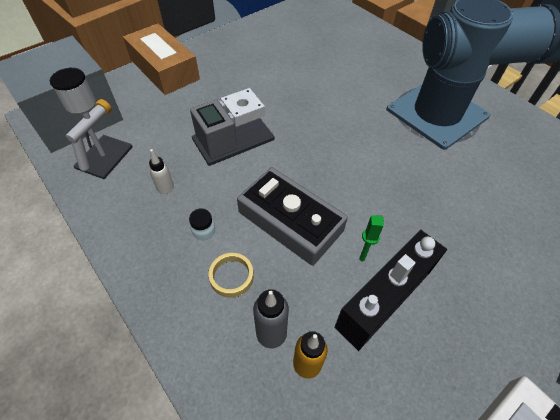

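View pics/top0.png

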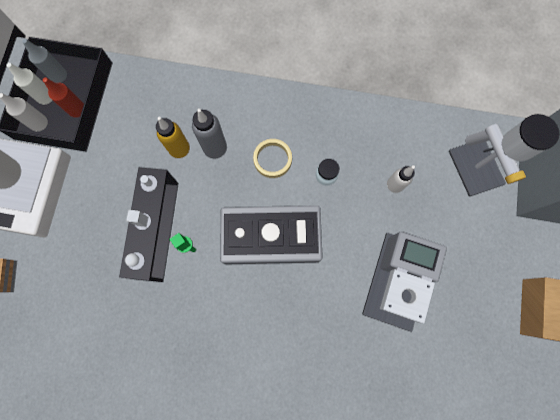

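The scene view shows the rack at right with the square stem in its middle hole (402,267). The console keys are at (270,187) bar, (291,203) large and (316,219) small. The gauge bore is near (243,103). In the top view the stem is at (135,217), the keys at (240,233), (271,232) and (301,231), and the bore at (408,296). I'll measure these next.

```bash
cat > m.py <<'E'
from h import *
def blobs(d,box,lo,hi=256,invert=False):
    x0,y0,x1,y1=box; g=cv2.cvtColor(d["img"],cv2.COLOR_BGR2GRAY)[y0:y1,x0:x1]
    m=((g>=lo)&(g<hi)).astype(np.uint8)
    n,l,s,c=cv2.connectedComponentsWithStats(m)
    return [(s[i,4],c[i]+[x0,y0],s[i,:4]+[x0,y0,0,0]) for i in range(1,n) if s[i,4]>25]
E
python3 - <<'E'
from m import *
T=cam("top");S=cam("scene")
for n,d,b in(("T",T,(222,210,318,258)),("S",S,(240,170,345,250))):
    for a,c,s in blobs(d,b,190): print(n,a,c.round(1),s,onplane(d,c,78).round(1))
def crop(d,b,k,fn): 
    x0,y0,x1,y1=b; cv2.imwrite(fn,cv2.resize(d["img"][y0:y1,x0:x1],None,fx=k,fy=k,interpolation=cv2.INTER_CUBIC))
crop(T,(110,160,210,285),4.8,"pics/tr.png");crop(T,(360,225,450,335),5,"pics/tg.png")
crop(S,(330,220,450,350),4.5,"pics/sr.png");crop(S,(185,80,280,165),6,"pics/sg.png")
E
```

```text
T 188 [301.  231.1] [297 220   9  23] [565.7 -39.3  78. ]
T 249 [270.1 231.7] [262 223  17  18] [553.2  23.6  78. ]
T 65 [239.3 232.2] [235 228   9  10] [541.1  86.4  78. ]
T 36 [232.8 256.3] [222 256  26   2] [489.8  89.7  78. ]
S 130 [268.2 185.7] [259 178  19  16] [568.7 -37.6  78. ]
S 184 [291.4 201.2] [283 195  17  14] [556.1  24.9  78. ]
S 53 [316.  217.7] [312 214   9   8] [543.7  87.5  78. ]
```

View pics/tr.png

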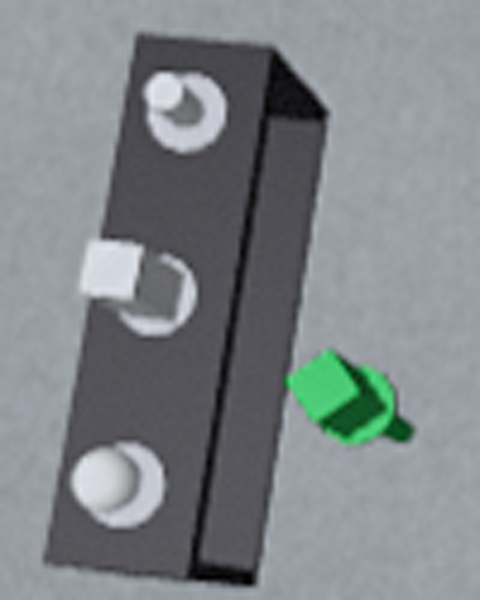

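View pics/tg.png

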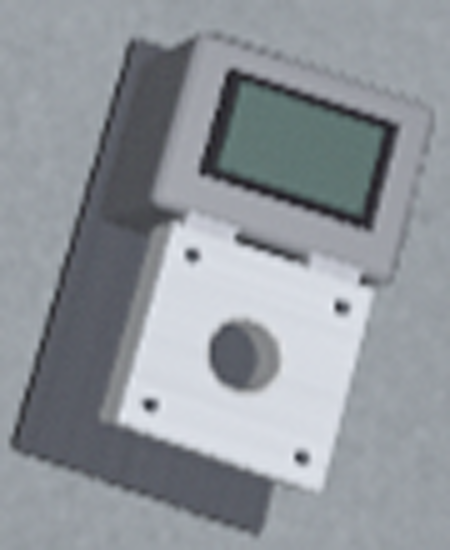

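View pics/sr.png

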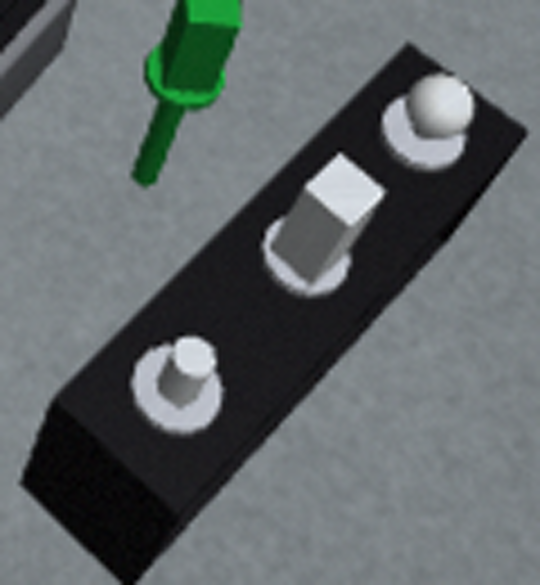

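View pics/sg.png

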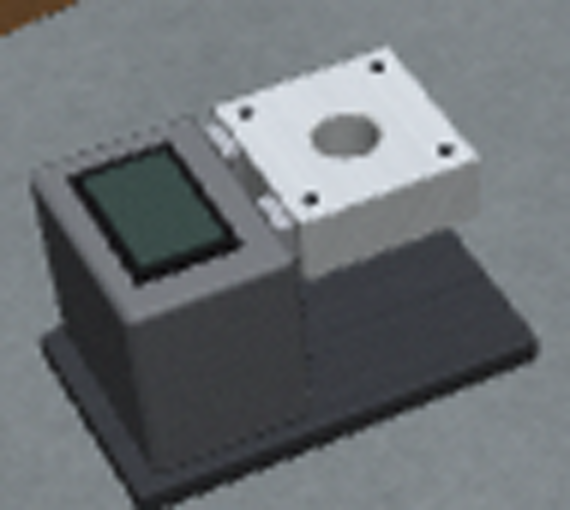

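```bash
python3 - <<'E'
from m import *
T=cam("top");S=cam("scene")
def hsvm(d,lo,hi,b):
    x0,y0,x1,y1=b;h=cv2.cvtColor(d["img"],cv2.COLOR_BGR2HSV);m=cv2.inRange(h,lo,hi);k=np.zeros_like(m);k[y0:y1,x0:x1]=m[y0:y1,x0:x1];return k
for n,d,bg in(("T",T,(385,265,436,322)),("S",S,(218,86,267,125))):
    x0,y0,x1,y1=bg
    g=cv2.cvtColor(d["img"],cv2.COLOR_BGR2GRAY)
    m=(g>=(185)).astype(np.uint8); k=np.zeros_like(m);k[y0:y1,x0:x1]=m[y0:y1,x0:x1]
    cs,h=cv2.findContours(k,cv2.RETR_CCOMP,cv2.CHAIN_APPROX_NONE)
    for c,hh in zip(cs,h[0]):
        if len(c)<5: continue
        M=np.array([onplane(d,p[0],110)[:2] for p in c],np.float32)
        if hh[3]>=0: 
            e=cv2.fitEllipse(M); print(n,"hole",len(c),np.round(e[0],1),np.round(e[1],1))
        elif len(c)>40:
            r=cv2.minAreaRect(M); print(n,"face",np.round(r[0],1),np.round(r[1],1),round(r[2],1))
# stem top face
for n,d,b,th in(("T",T,(124,208,142,225),165),("S",S,(394,252,417,272),165)):
    x0,y0,x1,y1=b; g=cv2.cvtColor(d["img"],cv2.COLOR_BGR2GRAY); print(n)
    print(g[y0:y1,x0:x1])
E
```

```text
T face [ 474.4 -264. ] [80.4 85.5] 80.8
T hole 12 [ 437.7 -288.5] [7.8 8.5]
T hole 12 [ 446.9 -229.2] [8.6 9.2]
T hole 44 [ 471.4 -262.4] [30.2 30.5]
T hole 12 [ 496.6 -298. ] [8.  8.7]
T hole 10 [ 506.5 -238.6] [7.6 8.8]
S face [ 473.5 -261.7] [78.  78.2] 80.7
S hole 9 [ 508.1 -237.5] [ 8.8 13.7]
S hole 10 [ 447.7 -227.6] [10.2 11.8]
S hole 31 [ 474.  -259.7] [32.  32.3]
S hole 9 [ 497.7 -295.8] [ 9.4 12. ]
S hole 9 [ 439.2 -287.3] [ 9.5 12.6]
T
[[158 158 156 155 154 159 154  84  75  80  76  78  79  81  82  80  80  80]
 [157 155 155 155 162 170 160  85  86  59  72  72  75  75  76  80  79  81]
 [157 155 154 159 184 202 204 191 192 189 181 151 146 141  94  88  75  80]
 [157 155 156 164 202 219 221 223 224 223 217 207 205 202 192 165  86  82]
 [155 154 152 168 214 218 218 220 220 216 217 220 217 219 221 178  95  94]
 [154 156 158 177 220 219 218 218 215 216 218 215 216 218 216 142 101 103]
 [156 156 158 184 222 220 219 216 216 217 215 214 216 218 211 112 101 102]
 [154 152 162 197 222 219 216 216 216 215 215 215 216 217 209  87 104 105]
 [155 154 165 209 221 216 215 216 215 215 214 216
[... 1869 characters left out ...]
219 229 123  33  24]
 [ 23  61  83  87  86  85  88 107 201 218 219 219 219 217 218 218 218 218
  227 138  44  26  22]
 [ 39  78  84  86  86  86  87  86 101 189 216 217 217 216 217 215 215 223
  136  62  26  23  25]
 [ 76  85  85  88  86  85  89  89  85  97 172 209 215 215 213 213 218 132
   95  33  25  24  25]
 [ 88  85  86  86  86  88  90  88  88  88  88 145 201 212 212 215 128 118
   58  29  25  26  22]
 [ 84  87  88  86  87  88  86  87  88  88  85  94 128 209 196 139 120  83
   31  26  27  24  26]
 [ 85  86  88  86  88  89  90  89  88  85  86  87  90 123 135 122 100  36
   26  22  25  24  24]
 [ 87  86  87  86  88  88  86  88  88  85  85  89  96 118 120 118  58  26
   23  25  24  25  25]]
```

```bash
cat >> m.py <<'E'
def topface(d,b,z,th):
    x0,y0,x1,y1=b; g=cv2.cvtColor(d["img"],cv2.COLOR_BGR2GRAY)
    k=np.zeros_like(g);k[y0:y1,x0:x1]=(g[y0:y1,x0:x1]>th)
    n,l,s,c=cv2.connectedComponentsWithStats(k); i=1+np.argmax(s[1:,4])
    ys,xs=np.where(l==i); M=np.array([onplane(d,(x,y),z)[:2] for x,y in zip(xs,ys)],np.float32)
    return M.mean(0),cv2.minAreaRect(M),s[i],c[i]
E
python3 - <<'E'
from m import *
T=cam("top");S=cam("scene")
for n,d,b,th in(("T",T,(124,208,142,225),187),("S",S,(394,252,417,272),160)):
    c,r,s,pc=topface(d,b,160,th); print(n,c.round(1),np.round(r[1],1),round(r[2],1),pc.round(1),s)
# rack top corners, T crop (/4.8 + 110,160)
for p in((137,35),(273,47),(190,572),(44,562)): print("rackT",onplane(T,(110+p[0]/4.8,160+p[1]/4.8),100).round(1))
for p in((408,43),(526,133),(178,518),(57,402)): print("rackS",onplane(S,(330+p[0]/4.5,220+p[1]/4.5),100).round(1))
for p in((186,112),(153,290),(123,484)): print("collarT",onplane(T,(110+p[0]/4.8,160+p[1]/4.8),106).round(1))
for n,uT,uS,z in(("greentop",(178,240),(377,222),150),("greentip",(195,250),(362,261),0),("tallnoz",(202,114),(270,297),193),("ochre",(161,122),(313,338),163),("jar",(329,164),(200,220),55)):
    print(n,onplane(T,uT,z).round(0),onplane(S,uS,z).round(0))
E
```

```text
T [525.5 280.3] [21.2 20.9] 10.0 [132.5 215.5] [127 210  12  12 123]
S [528.4 280.5] [20.7 20.1] 3.4 [406.2 261.8] [398 254  17  16 145]
rackT [636.1 317.7 100. ]
rackT [641. 258. 100.]
rackT [415.3 239.4 100. ]
rackT [408.8 299.5 100. ]
rackS [416.2 242.9 100. ]
rackS [412.7 301.4 100. ]
rackS [640.3 320.7 100. ]
rackS [644.1 262.6 100. ]
collarT [604.5 285.9 106. ]
collarT [526.5 280.9 106. ]
collarT [445.4 273.2 106. ]
greentop [496. 188. 150.] [502. 194. 150.]
greentip [495. 187.   0.] [501. 195.   0.]
tallnoz [735. 186. 193.] [749. 199. 193.]
ochre [718. 270. 163.] [731. 278. 163.]
jar [729. -76.  55.] [725. -69.  55.]
```

```bash
python3 - <<'E'
from m import *
keys={"large":(554.6,24.2),"small":(542.4,87.0),"bar":(567.2,-38.5)}
yaw=1.762; o=[np.pi,0,yaw]
t0=robot.current_t()
robot.move_gripper(0.0)
print(robot.current_contact_force())
robot.move_ptp([*keys["large"],130],o)
for k in("large","small","bar"):
    x,y=keys[k]
    robot.move_linear([x,y,92],o,speed=120)
    f0=np.array(robot.current_contact_force())
    hit=robot.move_linear([x,y,70],o,speed=25,f_stop=12)
    robot.sleep(0.2)
    print(k,hit,np.round(robot.current_tcp_pos(),2),(np.array(robot.current_contact_force())-f0).round(2))
    if k=="large":
        for n in("top","scene"): cv2.imwrite(f"pics/{n}_{k}.png",cam(n)["img"])
    robot.move_linear([x,y,95],o,speed=60)
    robot.sleep(0.2)
print(robot.current_t())
robot.move_linear([*keys["bar"],200],o)
for n in("top","scene"): cv2.imwrite(f"pics/{n}_after.png",cam(n)["img"])
E
```

```text
[-0.43694718  0.18424709 -0.14281759]
large True [554.69  24.12  72.3 ] [-1.72  0.13  5.68]
small True [542.42  86.75  72.28] [-0.91 -0.85  6.05]
bar True [567.14 -38.34  72.27] [-1.83 -0.48  5.82]
11.7
```

View pics/scene_large.png

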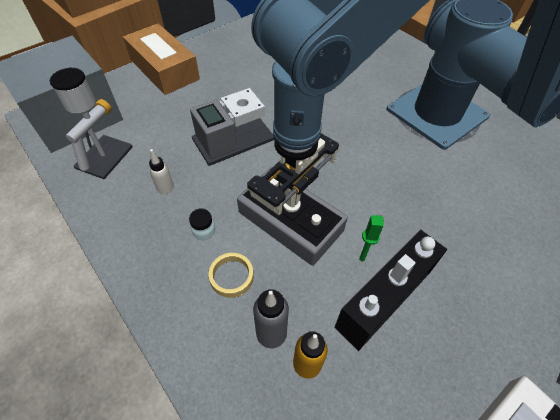

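The scene picture shows the fingertips on the large key at (291,205), and nothing else was disturbed. All three keys hit their end stop: the stop tripped at 12 N, about 5.7 mm down, where the spring alone gives only 5 N. Next I'll get the handle's yaw and then grasp it.

```bash
python3 - <<'E'
from m import *
for n,b,th in(("top",(124,208,142,225),187),("scene",(394,252,417,272),160)):
    d=cam(n); d["img"]=cv2.imread(f"pics/{n}0.png")
    x0,y0,x1,y1=b; K=8
    g=cv2.cvtColor(d["img"],cv2.COLOR_BGR2GRAY)[y0:y1,x0:x1]
    G=cv2.resize(g,None,fx=K,fy=K,interpolation=cv2.INTER_CUBIC)
    cs,_=cv2.findContours((G>th).astype(np.uint8),cv2.RETR_EXTERNAL,cv2.CHAIN_APPROX_NONE)
    c=max(cs,key=cv2.contourArea)
    q=cv2.approxPolyDP(cv2.convexHull(c),10,True)[:,0]
    P=np.array([onplane(d,((u+.5)/K-.5+x0,(v+.5)/K-.5+y0),160)[:2] for u,v in q])
    print(n,P.round(1).tolist(),P.mean(0).round(1))
    for i in range(len(P)):
        e=P[(i+1)%len(P)]-P[i]; print(round(np.hypot(*e),1),round(np.degrees(np.arctan2(e[1],e[0]))%90,1))
E
```

```text
top [[534.6, 290.9], [535.7, 270.5], [516.4, 269.8], [515.3, 289.8]] [525.5 280.3]
20.4 3.2
19.4 2.3
20.1 3.2
19.4 3.3
scene [[518.4, 269.7], [517.9, 289.3], [537.1, 291.6], [538.7, 271.2]] [528.  280.5]
19.7 1.6
19.4 6.6
20.4 4.5
20.3 4.5
```

```bash
python3 - <<'E'
from m import *
print(robot.current_t())
for yaw in(0.11,0.11+np.pi):
  for p in([526.9,280.4,200],[472.5,-262.4,200]):
    q=robot.inverse_kinematics(p,[np.pi,0,yaw]);print(yaw,None if q is None else np.round(q,2))
E
```

```text
12.75
0.11 [ 0.3   0.35  1.45 -0.    1.34  1.76]
0.11 [-0.71  0.25  1.59 -0.    1.3   0.75]
3.251592653589793 [ 0.3   0.35  1.45  0.    1.34 -1.38]
3.251592653589793 [-0.71  0.25  1.59  0.    1.3  -2.39]
```

View pics/top_after.png

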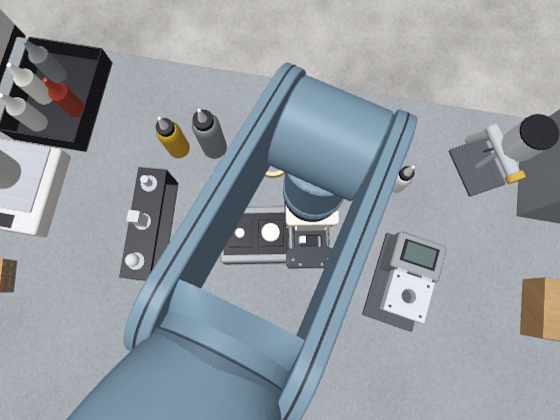

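Both views give a handle yaw near 3.3° and a centre near (526.9, 280.4). I'll grasp with the jaws across the rack, partly open.

```bash
python3 - <<'E'
from m import *
o=[np.pi,0,0.06]
robot.move_gripper(0.5)
robot.move_ptp([526.9,280.4,230],o)
print(robot.current_t(),np.round(robot.current_tcp_pos(),1),np.round(robot.current_qpos(),2))
robot.move_linear([526.9,280.4,180],o,speed=120)
print(robot.move_linear([526.9,280.4,118],o,speed=50,f_stop=8))
robot.move_gripper(0.0)
print("w",robot.current_gripper_width()*93,np.round(robot.current_tcp_pos(),1),np.round(robot.current_contact_force(),2))
robot.sleep(.2)
print(robot.move_linear([526.9,280.4,140],o,speed=50,f_stop=15))
robot.move_linear([526.9,280.4,282],o,speed=120)
robot.sleep(.3)
print("w",robot.current_gripper_width()*93,np.round(robot.current_contact_force(),2),np.round(robot.current_ft_torque(),3),robot.current_t())
for n in("top","scene"): cv2.imwrite(f"pics/{n}_lift.png",cam(n)["img"])
E
```

```text
15.6 [527.1 280.  229.9] [ 0.3   0.34  1.4  -0.    1.41  1.81]
False
w 21.764779974023956 [527.  280.3 118.1] [-0.25 -0.46  0.86]
False
w 21.66968824788257 [-0.64  0.07 -1.57] [-0.009  0.163  0.017] 20.5
```

View pics/scene_lift.png

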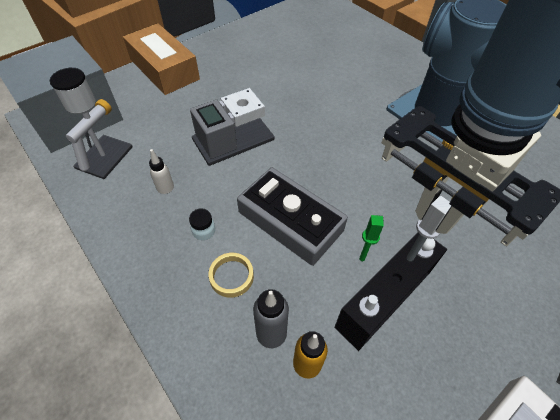

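View pics/top_lift.png

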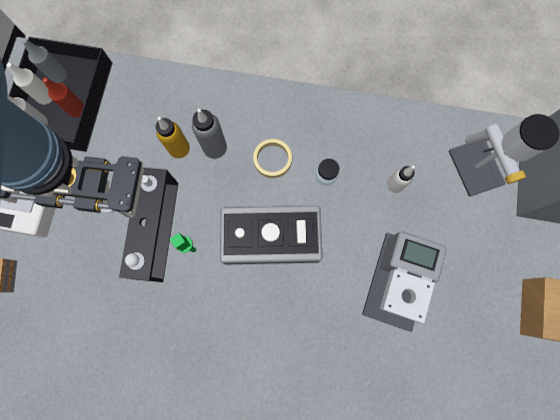

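The lifted stem is in the jaws with its rod visible at (415,245) in the scene view. The middle rack hole is empty and the other stems are untouched. Next I'll carry it over the gauge.

```bash
python3 - <<'E'
from m import *
o=[np.pi,0,0.06]
robot.move_linear([472.5,-262.4,282],o,speed=170)
robot.move_linear([472.5,-262.4,244],o,speed=80)
robot.sleep(.4)
print(robot.current_t(),np.round(robot.current_tcp_pos(),1),robot.current_gripper_width()*93)
for n,b in(("top",(340,200,480,340)),("scene",(180,20,320,160))):
    d=cam(n); cv2.imwrite(f"pics/{n}_above.png",d["img"]); x0,y0,x1,y1=b
    cv2.imwrite(f"pics/{n}_above_c.png",cv2.resize(d["img"][y0:y1,x0:x1],None,fx=4.2,fy=4.2,interpolation=cv2.INTER_CUBIC))
E
```

```text
24.9833 [ 472.6 -262.5  244.3] 22.205371555511494
```

View pics/scene_above_c.png

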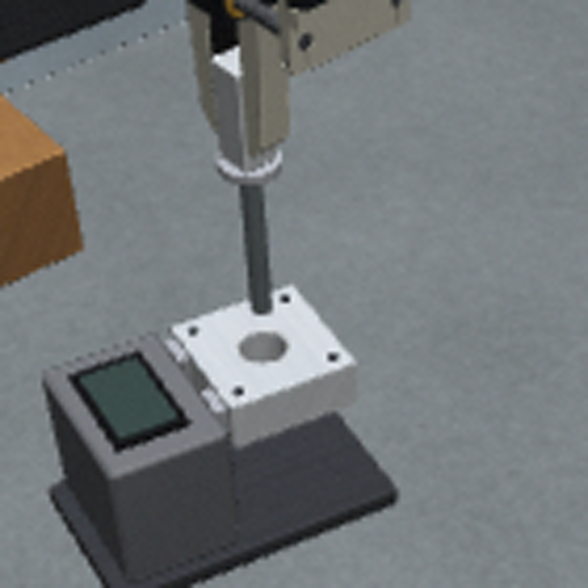

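View pics/top_above_c.png

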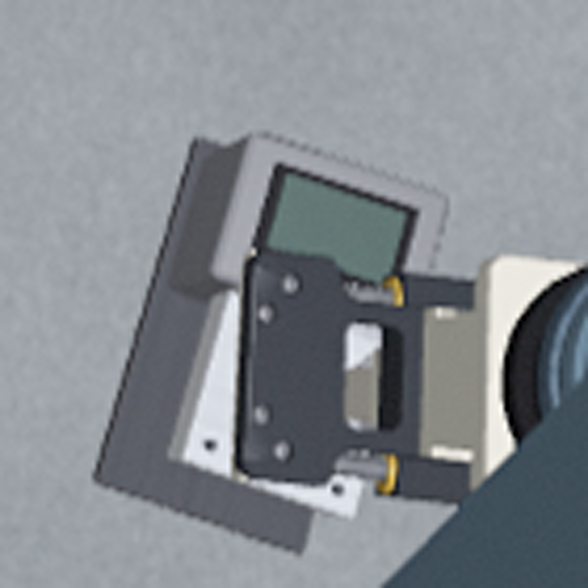

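The top view is blocked by the gripper, while the scene view shows the rod tip at crop (262,312). A 90° wrist turn should clear the top camera's view of the rod.

```bash
python3 - <<'E'
from m import *
d=cam("scene"); 
for z in(136,226): print("yaw0 expect",z,((proj(d,[472.5,-262.4,z])-[180,20]+.5)*4.2-.5).round(1))
o=[np.pi,0,0.06+np.pi/2]
robot.move_ptp([472.5,-262.4,244],o)
robot.sleep(.4)
print(robot.current_t(),np.round(robot.current_tcp_pos(),1),np.round(robot.current_eef_rot(),3))
for n,b in(("top",(340,200,480,340)),("scene",(180,20,320,160))):
    d=cam(n); cv2.imwrite(f"pics/{n}_above2.png",d["img"]); x0,y0,x1,y1=b
    for z in(136,226): print(n,z,((proj(d,[472.5,-262.4,z])-[x0,y0]+.5)*4.2-.5).round(1))
    cv2.imwrite(f"pics/{n}_above2_c.png",cv2.resize(d["img"][y0:y1,x0:x1],None,fx=4.2,fy=4.2,interpolation=cv2.INTER_CUBIC))
E
```

```text
yaw0 expect 136 [259.6 306. ]
yaw0 expect 226 [247.4 163.9]
26.9333 [ 472.5 -262.4  244. ] [3.142 0.    1.631]
top 136 [307.  401.1]
top 226 [382.  399.3]
scene 136 [259.6 306. ]
scene 226 [247.4 163.9]
```

View pics/scene_above2_c.png

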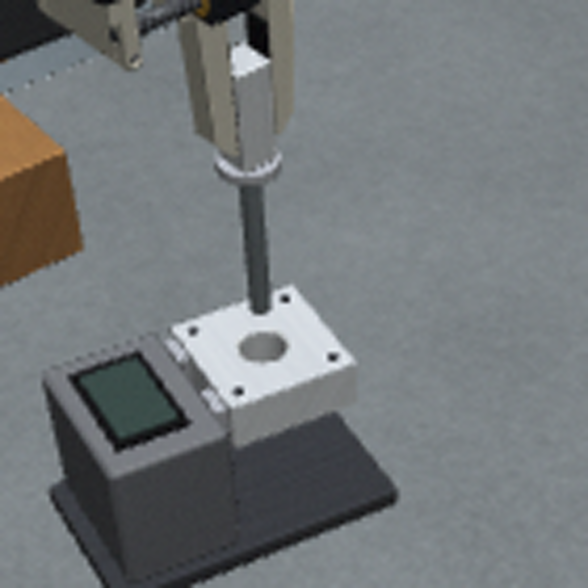

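View pics/top_above2_c.png

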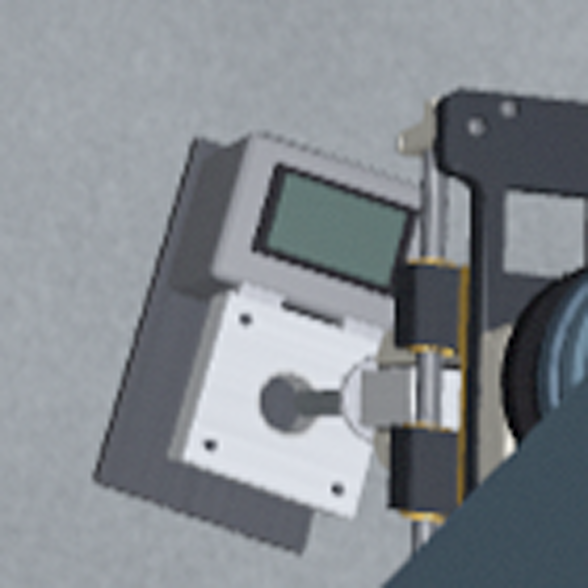

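Both views now show the rod hanging over the bore. In the top view the rod is at crop (320,402) and the bore at (287,403). Next I'll measure the rod's centreline against the bore in each view.

```bash
cat > rod.py <<'E'
from m import *
def rodline(d,xy,zs):
    # cross-section of rod at heights zs, sampled across image-perpendicular of the projected axis; returns offset mm
    g=cv2.cvtColor(d["img"],cv2.COLOR_BGR2GRAY).astype(np.float32); out=[]
    for z in zs:
        p=proj(d,[*xy,z]); a=proj(d,[*xy,z+5])-p; a/=np.hypot(*a); n=np.array([-a[1],a[0]])
        s=np.arange(-9,9.01,.1)
        pts=(p+s[:,None]*n).astype(np.float32)
        v=cv2.remap(g,pts[:,0].reshape(-1,1),pts[:,1].reshape(-1,1),cv2.INTER_LINEAR).ravel()
        # mm per px
        dist=Rc(d).T@(np.array([*xy,z])-d["eye"]); mm=dist[2]/f(d)
        out.append((z,n,mm,s,v))
    return out
E
python3 - <<'E'
from rod import *
np.set_printoptions(linewidth=200)
for n in("scene","top"):
    d=cam(n); 
    for z,nn,mm,s,v in rodline(d,(472.5,-262.4),(142,150,165,180,195,210)):
        W=nn@(Rc(d)[:, :2].T) # world dir of n
        print(n,z,"dir",W.round(2),"mm/px",round(mm,2)); print(v[::5].astype(int))
E
```

```text
scene 142 dir [-0.82  0.57  0.06] mm/px 2.36
[130 131 132 132 131 130 130 129 129 130 139 153 139 107  82  66  60  62  64  66  65  64  80 114 151 192 206 194 169 134 123 137 161 198 217 216 205]
scene 150 dir [-0.82  0.57  0.06] mm/px 2.34
[128 128 128 127 126 126 126 127 128 130 132 133 133  98  65  62  60  62  65  66  66  64  62  84 107 119 130 130 130 133 135 134 134 142 148 141 134]
scene 165 dir [-0.82  0.57  0.06] mm/px 2.31
[128 129 130 132 132 132 132 133 132 130 129 126 108  90  70  54  57  60  63  66  65  65  71  77 105 130 131 132 133 133 133 132 133 133 133 132 133]
scene 180 dir [-0.82  0.57  0.06] mm/px 2.28
[129 128 126 126 126 127 129 128 128 130 132 132 126  92  64  60  58  61  64  65  66  65  67  84 102 116 128 130 132 134 136 135 134 133 131 131 131]
scene 195 dir [-0.82  0.57  0.06] mm/px 2.25
[128 128 127 127 127 127 128 128 129 129 128 124 105  85  68  55  60  64  66  68  69  69  69  75 102 128 129 129 129 130 132 133 133 132 132 133 132]
scene 210 dir [-0.82  0.57  0.06] mm/px 2.22
[128 128 128 128 128 127 127 128 128 128 128 128 121  87  59  59  60  62  65  67
[... 527 characters left out ...]
 222 223 225 227 208 189 133  77  82  86  86  86  87  88  86  85  94 104 150 197 211 226 223 220 219 218 219 220 221 221]
top 180 dir [-0.96 -0.19 -0.21] mm/px 1.76
[222 222 223 222 221 213 204 198 193 189 186 175 166 157 150 144 138 137 137 143 148 150 150 146 142 163 188 205 220 220 219 219 219 219 219 220 220]
top 195 dir [-0.96 -0.19 -0.21] mm/px 1.72
[210 195 176 173 178 186 194 199 200 200 200 201 202 202 202 202 202 203 204 204 202 201 201 201 202 203 203 202 202 199 194 182 169 172 184 196 211]
top 210 dir [-0.96 -0.19 -0.21] mm/px 1.68
[180 187 189 179 161 148 139 136 138 138 138 138 137 137 137 138 138 137 136 136 136 136 136 136 137 138 138 137 137 141 150 163 181 192 199 193 179]
```

No tilt shows, and the rod is within about 1 mm of the bore axis in both views. Now I'll lower it slowly with a small −0.5 mm y correction.

```bash
python3 - <<'E'
from rod import *
o=[np.pi,0,0.06+np.pi/2]
P=(472.5,-262.9)
robot.move_linear([*P,244],o,speed=20); robot.sleep(.2)
f0=np.array(robot.current_contact_force())
print(robot.move_linear([*P,190],o,speed=50,f_stop=5),robot.move_linear([*P,143],o,speed=25,f_stop=5))
robot.sleep(.5)
print(robot.current_t(),np.round(robot.current_tcp_pos(),2),(np.array(robot.current_contact_force())-f0).round(2),robot.current_gripper_width()*93,np.round(robot.current_ft_torque(),3))
for n,b in(("top",(340,200,480,340)),("scene",(180,20,320,160))):
    d=cam(n); x0,y0,x1,y1=b
    for z in(110,125,131,185): print(n,z,((proj(d,[*P,z])-[x0,y0]+.5)*4.2-.5).round(1))
    cv2.imwrite(f"pics/{n}_in.png",d["img"]);cv2.imwrite(f"pics/{n}_in_c.png",cv2.resize(d["img"][y0:y1,x0:x1],None,fx=4.2,fy=4.2,interpolation=cv2.INTER_CUBIC))
    for z in(114,118,122):
        for q in rodline(d,P,(z,)): print(z,q[4][::5].astype(int))
E
```

```text
False False
31.35 [ 472.5  -262.88  142.99] [ 0.74 -0.86 -1.6 ] 21.60790829695362 [-0.064  0.081  0.04 ]
top 110 [289.7 401.8]
top 125 [300.2 401.5]
top 131 [304.5 401.4]
top 185 [346.7 400.4]
114 [191 182 183 191 190 180 165 145 138 139 140 140 140 140 140 141 140 140
 140 141 141 140 140 140 140 141 138 132 120 104  95  88  87  85  83  79
  77]
118 [153 151 150 154 153 151 147 141 138 139 140 140 139 139 139 141 141 141
 141 141 141 140 139 139 139 141 134 120  94  58  36  28  24  24  24  26
  26]
122 [137 138 135 128 126 127 129 136 139 139 140 140 140 140 140 141 141 140
 140 140 140 141 141 140 141 142 136 121  97  63  41  33  28  29  30  30
  30]
scene 110 [262.3 342.4]
scene 125 [260.5 321.3]
scene 131 [259.7 312.7]
scene 185 [252.7 231.1]
114 [217 218 219 219 220 215 211 180 149 125 101  99  99 102 109 113 116 124
 129 131 135 133 132 122 110 109 109 118 125 147 169 190 212 215 215 216
 218]
118 [218 219 219 218 215 179 130 110 105 117 135 149 161 165 162 160 160 162
 163 168 177 178 177 176 176 174 174 158 131 122 124 150 189 208 216 219
 219]
122 [220 220 220 201 165 142 133 146 170 183 185 179 164 141 115 106 117 124
 124 125 124 127 141 154 169 177 175 177 182 179 165 161 164 174 200 217
 217]
```

View pics/scene_in_c.png

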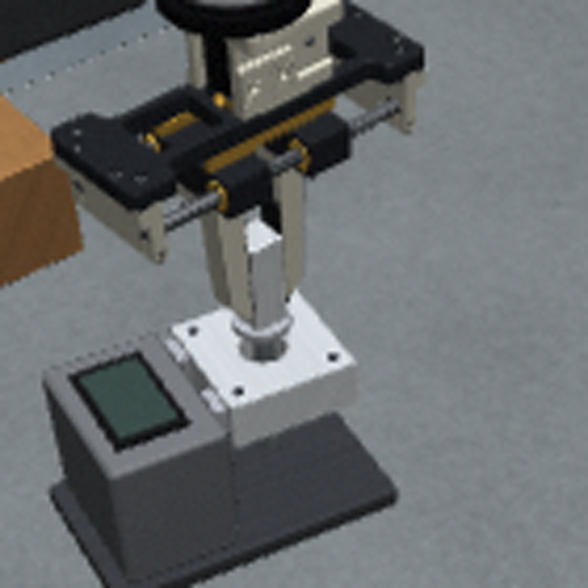

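View pics/top_in_c.png

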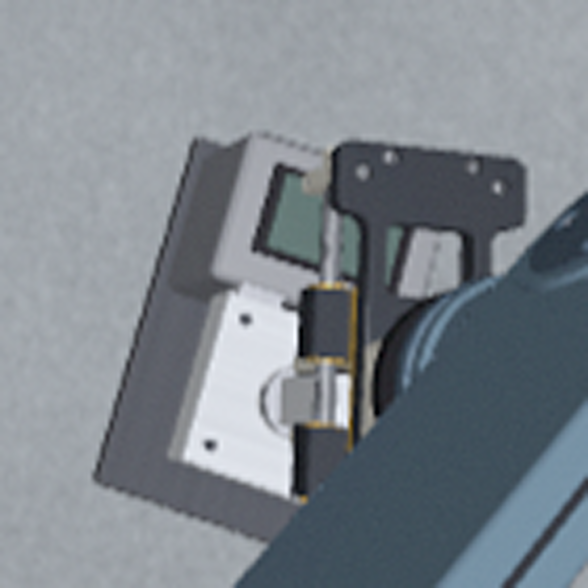

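```bash
python3 - <<'E'
from rod import *
d=cam("scene"); x0,y0,x1,y1=218,80,270,125
cv2.imwrite("pics/zoom_in.png",cv2.resize(d["img"][y0:y1,x0:x1],None,fx=12,fy=12,interpolation=cv2.INTER_CUBIC))
P=(472.5,-262.9)
for z in(110,115,125,131):
  e=[((proj(d,[P[0]+17*np.cos(a),P[1]+17*np.sin(a),z])-[x0,y0]+.5)*12-.5) for a in np.arange(0,6.3,.1)]
  e=np.array(e); print(z,e.min(0).round(),e.max(0).round(),((proj(d,[*P,z])-[x0,y0]+.5)*12-.5).round())
print(robot.current_t())
E
```

```text
110 [210. 204.] [378. 315.] [294. 259.]
115 [208. 184.] [377. 295.] [293. 239.]
125 [204. 144.] [374. 255.] [289. 199.]
131 [201. 120.] [373. 231.] [287. 174.]
31.5
```

View pics/zoom_in.png

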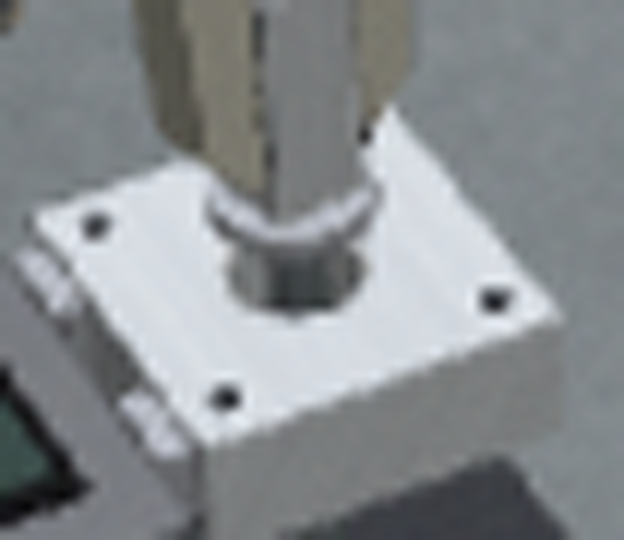

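The zoomed scene view shows the collar centred at x≈295 and the bore at x≈297, about 0.4 mm apart. There is a clear gap under the collar, consistent with 15 mm. I'll hand in.

```bash
python3 - <<'E'
from h import *
print(robot.current_t(),np.abs(robot.current_joint_vel()).max(),robot.current_gripper_width()*93)
robot.hand_in()
E
```

```text
31.5 0.002109833112127975 21.67075736281579
the job is handed in; nothing more can be done
```

I pressed the keys in the order large, small, bar. Each press stopped on the 12 N limit, about 5.7 mm down by the arm's reading, and I let each key up before the next. I did not measure the key values themselves. The spring alone gives only about 5 N, so I took the 12 N as the end stop.

I then took the square-handled stem out of the rack's middle hole and carried it over the other objects. I lowered it into the gauge's bore and handed in at 31.5 s, still holding it.

**Last checks:**
- **Position:** the tool was at rest at (472.5, −262.9, 143.0), which puts the collar underside about 15 mm above the gauge's top face. The scene view agrees to within 1–2 mm.
- **Centring:** the rod and collar were within about 0.5–1 mm of the bore centre in the scene view. There was no visible tilt before I lowered it.
- **Contact:** the 5 N contact stop never tripped on the way down, and the force reading shifted by about 2 N.
- **Grip:** the jaws held at 21.7 mm on the 22 mm handle.

**Limits of the checks:** the two cameras disagreed by 1.5–3 mm on absolute positions, so I centred the stem relative to the bore in each view. The top view was blocked once the stem was in the bore, so the final centring check rests on the scene view alone. I took no final measurement of the other stems, bottles, tape, jar or green look-alike; in the pictures taken after the lift they looked undisturbed.

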